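Park the sprung tail leg of the bench centres at its index and lock the cam lever

ROBOT

A 6-joint arm with a two-finger parallel gripper is mounted at the origin on a cart in front of the work surface, level with it; the furniture and walls round the work are solid. World frame = base frame: x ahead of the robot, y to its left, z up, the work surface at z = 0. Lengths are in mm, angles in rad, forces in N, time in s.
With the tool pointing down it reaches from about 350 to 875 mm from the base axis. Payload 4.2 kg.
Tool frame: the origin (TCP) lies midway between the tips of the shut fingers; the grasp point (between the pads) lies 19 mm behind it (arm.hold_point_z is the distance from the TCP to the grasp point, in mm); z points along the fingers, y is the line along which they close (so a half turn about z gives the same grasp; the last joint's range is limited). The gripper opens to 85 mm and grips with 20 to 120 N. Pads are 22 mm wide; open, the fingers measure 114 mm over their backs; the gripper's body (76 mm by 85 mm) begins 54 mm behind the grasp point. The pads swing forward as they close: fully open they stand 13 mm farther back than shut.
Start: joints at [1.532, 0.385, 0.008, 0, -1.194, -0.259], TCP at [183.354, 597.479, 231.312] pointing down, gripper open.
Joint ranges: [-3.14, 3.14], [-1.21, 2.06], [-1.07, 1.41], [-3.16, 2.05], [-2.99, -0.16], [-3.1, 3.1]. Speed limits (rad/s): [2.79, 2.79, 3.14, 3.14, 3.14, 3.14].

INTERFACE

Orientations are given as a unit quaternion [x, y, z, w].
In Python, from bench import arm, vision gives the robot as it stands. The module is installed in compiled form; this text tells all that it offers.
- The arm moves only by the tool servo_tool, never from a script. Its argument "plan" is a list of rows, each a list of 7 numbers: the shift along the world's x, y, z each as a share of 300 mm, from -1 to 1, then the turn, a rotation vector about the world's x, y, z each as a share of 2 rad, from -1 to 1, then the opening, from 0 (shut) to 1 (fully open). A call has 1 to 20 rows; each row shifts and turns the commanded pose from where the row before left it; what a row does not reach is not made up. A row lasts 1/8 s, in which the tool goes at most 62.5 mm and 10.7 degrees, less where a joint would pass 70% of its speed; a pose out of reach is approached as far as the arm can. A call with a number of a shift or a turn outside -1 to 1 is refused whole. A call with a gripper value outside its range is refused whole. The fingers move at their own pace and stop on an object; the grip force is fixed at half the most. Time passes only in rows, so rows that do not move let the fingers close. It gives the time, the measured TCP pose, the force, the opening and the grip force at its end, in the units of the state.
- arm.read_state(): the state, without advancing time (a new reading comes with each control period).
- vision.get_image(name): name is "scene" or "top" or "wrist"; returns a dict with "image" (384x512x3 uint8, red, green, blue), "z_map" (384x512 float32, mm along the optical axis (not along the pixel's ray), 0 where there is no reading), "K" (3x3 intrinsics, pixels), "world_to_cam" (4x4, takes a point from world to camera coordinates); the wrist camera has in their place "mount" (4x4, takes a point from camera to tool coordinates, whose origin is the TCP and whose axes are the flange's). Camera axes: x right, y down, z forward; pixel columns grow to the right and rows downward; lengths in mm; the calibration is good to about 2 mm. The wrist camera is an equidistant fisheye: a pixel r from the principal point sees the ray r / f radians off the axis. A picture is of the moment at which its call begins: read the wrist's pose just before it.
- arm.job_done(): hands the job in; it is judged then, once.
The state is a dict: "clock": time; "joints": joint angles; "joint_vel": joint speeds; "joint_efforts": joint torques, N m; "position": TCP position; "ee_rot": TCP orientation; "contact_force": force on the tool from outside, world axes, zero at the start; "wrist_torque": the same for the moment, N m; "gripper_width": finger opening in mm; "grasp_force": force on a finger pad.
Only numpy, scipy, OpenCV 4.12 (cv2) and the standard library are available. Lean on these libraries where they do the work, as an engineer would, in place of code of your own. Each camera call takes 0.05 s, during which the arm holds its last target. There are 200 camera calls.

TASK

The bench centres need their sprung tail leg parked at the length set by the brass index clip. With the leg and its open cam lever between your fingers, draw the leg back by its cross handle against the spring until its pointer stands at the line on the clip; holding it right there, squeeze the cam lever flat against the leg, and not before. Do not let the leg fly back, leave the clip where it is set and the parts lying about alone, and finish still gripping the leg and the closed lever at the mark.

Things in the scene. Friction and masses are not known exactly. Their poses are not given: they have to be found in the camera images.
- bench_centres: Fixture screwed to the worktop: aluminium bed 250 x 76 x 12 mm (x, y, z), a steel rail along its middle, a grey headstock 62 mm high at its -x end. Origin: centre of the bed's underside, on the worktop. x runs along the rail away from the headstock, the way the tail leg is drawn back; y across, z up. Scale, index clip and cam lever are on the -y side
- leg_origin (a point): The tail leg: aluminium slide on the rail. This point lies on the rail's centre line at worktop height, axes as the bed's; offsets in its frame are given below as 'leg frame'. Upright block x -20 to 32, y -11 to 11 mm, top z = 59 mm, on a saddle 40 mm wide up to z = 25 mm; steel cone towards the headstock
- cross_handle (a point): Middle of the cross handle: a round steel bar 10 mm thick along y, axis at x = 25, z = 46 mm in the leg frame, standing out on both sides (y = -64 to 52 mm with its ball ends). A finger on each side of the leg, just on the headstock side of the bar, pushes the leg back by it
- tail_leg (a joint): How far the leg is drawn back, in m: 0 at home, as found; at most 0.078. A spring pulls it home with 4 N at 0 rising to 7 N at the far end; with the lever open it runs home when let go
- pointer (a point): Tip of the small steel pointer with a black line on the leg's -y foot: x = 40, y = -23, z = 17 mm in the leg frame
- index_line (a point): Inner end of the black line across the top of the brass index clip (12 x 16 mm, 17 mm high) that sits on the bed's -y edge. The pointer is at the mark when both have the same x along the bed
- index_clip (a joint): Position of the index clip along the bed, in m (0 to 0.038). It stays as set unless it is knocked
- cam_lever (a joint): Angle of the cam lever in rad: 0 closed, flat along the leg's -y side; about 0.35 to 0.5 as found, 0.6 fully open. It turns about an upright spindle at x = -28, y = -13 mm in the leg frame, stays where it is left, and once shut its cam clamps the leg to the rail through a hidden shoe
- lever_tip (a point): Point on the outer face of the lever (dark steel paddle, z = 30 to 52 mm) near its free end, 41 mm above the worktop. The lever reaches from its spindle towards the cross handle: closed, this point is at x = 14, y = -20 mm in the leg frame; at 0.5 rad at x = 5.5, y = -39 mm. It closes by pressing this end towards +y: a squeeze of 12 to 20 N does it
- pad_centre (a point): Centre of the outer face of the grip pad: a ribbed black rubber pad fixed on the leg's +y side, facing away from the lever's end: 30 x 22 mm (x, z). The point is at x = 7, y = 13, z = 42 mm in the leg frame. Across pad and lever it measures up to 56 mm with the lever open as found, 33 mm closed
- sleeve_a: Loose black sleeve 14 x 46 x 14 mm lying behind the fixture, a bystander; origin under its middle
- sleeve_b: Second loose black sleeve, 14 x 46 x 14 mm, lying behind the fixture, a bystander; origin under its middle
- work_piece: Loose light metal work piece behind the fixture, upright cylinder 19 mm across, 30 mm high, a bystander; origin under its middle

How it is judged:
By the outcome, as a careful person would: the job done as asked, in the order asked, and still so for the second after the job is handed in, while the arm keeps its last pose, push and grip.
It also fails if it takes over 32 s, if anything falls off the work surface, if the arm or the gripper's body presses on something with over 40 N, if the wrist force passes 120 N, or if a joint passes its speed limit or range.

## Working session

There is one attempt and no reset: what is moved stays moved. The work goes in short steps, Python scripts to look and compute and a tool call to move; the robot and the scene stay as the last step left them, time stands still between calls to the robot, and variables do not carry over. Pictures are saved under pics/ and viewed, at most 10 in all, crops included, and the job is handed in when it is done.

Besides the shell and the picture viewer there is one more tool, called after "Call:" in YAML: its name, and indented under it one key for each argument. servo_tool: Moves the arm, as the interface text tells. Its arguments: {"type":"object","properties":{"plan":{"type":"array"}},"required":["plan"]}

```bash
mkdir -p pics
python3 - <<'E'
from bench import arm, vision
import cv2, numpy as np, pickle
s=arm.read_state(); print(s)
print(arm.hold_point_z)
for n in ("scene","top"):
    d=vision.get_image(n); pickle.dump(d,open(n+".pkl","wb"))
    print(n,d["K"].tolist(),np.round(d["world_to_cam"],4).tolist())
    cv2.imwrite(f"pics/{n}0.png",d["image"][:,:,::-1])
E
```

```text
{'clock': 0.0, 'joints': array([ 1.53163205e+00,  3.85562276e-01,  6.65475957e-03, -4.83094840e-04,
       -1.19401233e+00, -2.58606494e-01]), 'joint_vel': array([ 4.15095335e-04, -4.35748297e-04, -9.07095025e-04, -6.55474552e-05,
        1.37598834e-03, -2.80410983e-04]), 'joint_efforts': array([ 9.20189450e-04, -3.92292631e+01,  1.88395232e+01,  4.18597296e+00,
       -4.68471117e-03,  1.64766302e-06]), 'position': array([183.18000906, 596.95389918, 230.23181812]), 'ee_rot': array([ 9.88923225e-01, -1.48423978e-01, -1.06895280e-04,  1.07995771e-03]), 'contact_force': array([-0.36056276, -0.02636671, -0.1256318 ]), 'wrist_torque': array([ 0.01303634,  0.0284144 , -0.0286889 ]), 'grasp_force': 0.0, 'gripper_width': 85.75637470341943}
18.700000000000003
scene [[480.26087012746456, 0.0, 265.66006918235837], [0.0, 480.26087012746456, 191.02776979113435], [0.0, 0.0, 1.0]] [[-0.5975, -0.8018, 0.0062, 361.0702], [-0.6012, 0.4429, -0.6651, 411.8917], [0.5305, -0.4011, -0.7468, 614.988], [0.0, 0.0, 0.0, 1.0]]
top [[462.7440356010433, 0.0, 259.74644378093586], [0.0, 462.7440356010433, 186.77202741359315], [0.0, 0.0, 1.0]] [[-0.0789, -0.9969, 0.0049, 29.5382], [-0.9729, 0.0759, -0.2183, 603.9357], [0.2172, -0.022, -0.9759, 805.8229], [0.0, 0.0, 0.0, 1.0]]
```

View pics/scene0.png

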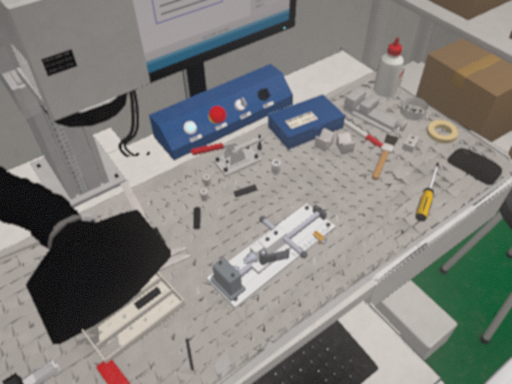

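View pics/top0.png

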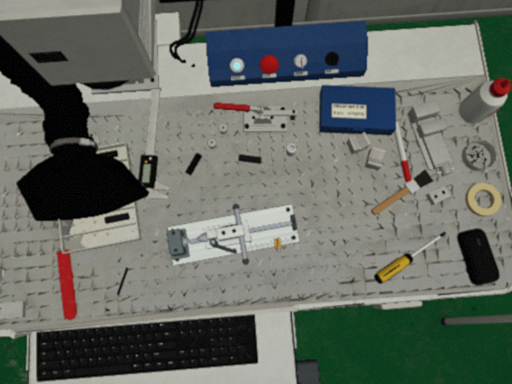

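The fixture is in both pictures. In the top view the headstock is at (176,243), the cross handle runs from (236,207) to (245,262), and the clip is at (277,243). I'll enlarge this area.

```bash
cat > h.py <<'E'
import numpy as np, pickle, cv2
def load(n): return pickle.load(open(n+".pkl","rb"))
def ray(d,u,v):
    K=d["K"];T=d["world_to_cam"];R=T[:3,:3];c=-R.T@T[:3,3]
    r=R.T@np.array([(u-K[0,2])/K[0,0],(v-K[1,2])/K[1,1],1]);return c,r
def atz(d,u,v,z):
    c,r=ray(d,u,v);return c+r*(z-c[2])/r[2]
def proj(d,P):
    T=d["world_to_cam"];p=np.atleast_2d(P)@T[:3,:3].T+T[:3,3];q=p@d["K"].T;return q[:,:2]/q[:,2:]
E
python3 - <<'E'
from h import *
d=load("top");a=d["image"][195:275,155:310,::-1]
s=load("scene");b=s["image"][200:305,200:340,::-1]
A=cv2.resize(a,None,fx=5,fy=5,interpolation=cv2.INTER_CUBIC);cv2.imwrite("pics/topc.png",A)
B=cv2.resize(b,None,fx=5.5,fy=5.5,interpolation=cv2.INTER_CUBIC);cv2.imwrite("pics/scenec.png",B)
print(A.shape,B.shape)
c,r=ray(d,240,230);print(c)
E
```

```text
(400, 775, 3) (578, 770, 3)
[414.87929797   1.32232865 918.0604011 ]
```

View pics/topc.png

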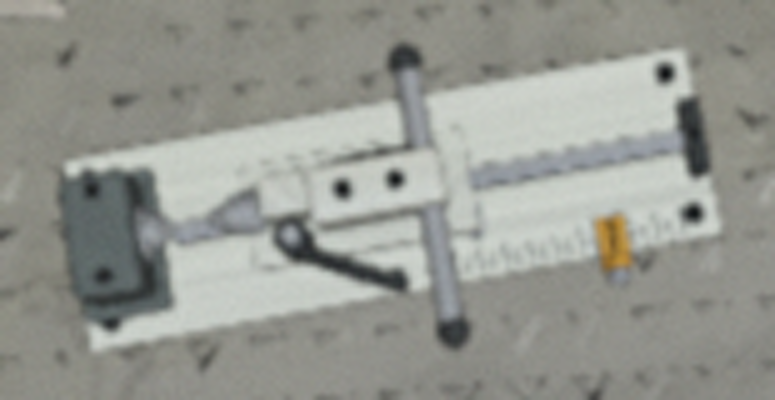

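View pics/scenec.png

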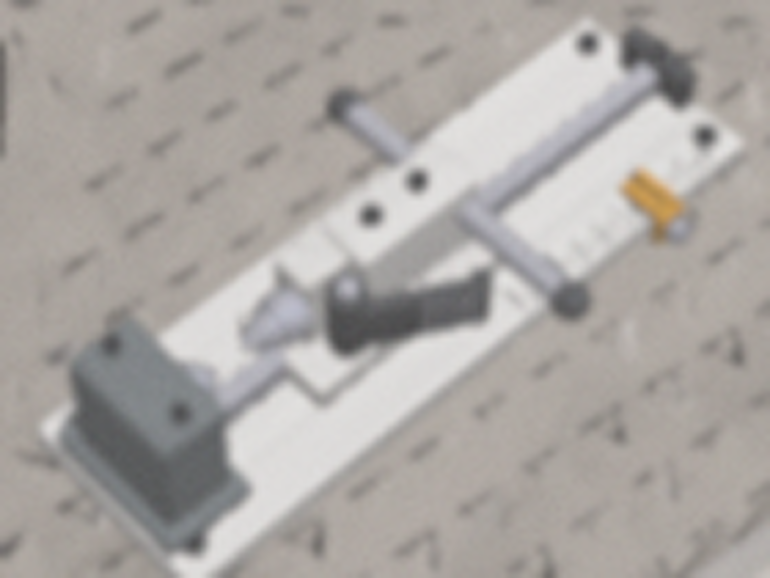

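```bash
cat > fit.py <<'E'
from h import *
from scipy.optimize import least_squares
t=load("top");s=load("scene")
tp=lambda x,y:((x+.5)/5-.5+155,(y+.5)/5-.5+195)
sp=lambda x,y:((x+.5)/5.5-.5+200,(y+.5)/5.5-.5+200)
# (camera, pixel, bed point or fn of params)
obs=[(0,tp(65,160),(-125,38,12)),(0,tp(685,50),(125,38,12)),(0,tp(718,232),(125,-38,12)),(0,tp(95,350),(-125,-38,12)),
(1,sp(743,143),(125,-38,12)),(1,sp(42,430),(-125,38,12)),(1,sp(590,15),(125,38,12)),
(0,tp(404,57),('L',25,47,46)),(0,tp(453,332),('L',25,-59,46)),(1,sp(343,103),('L',25,47,46)),(1,sp(570,300),('L',25,-59,46)),
(0,tp(613,241),('C',)),(1,sp(653,198),('C',))]
def pts(p):
    c,si=np.cos(p[2]),np.sin(p[2]);R=np.array([[c,-si,0],[si,c,0],[0,0,1]]);o=np.array([p[0],p[1],0])
    return R,o
def res(p):
    R,o=pts(p);r=[]
    for cam,px,b in obs:
        if b[0]=='L': b=(b[1]+p[3],b[2],b[3])
        elif b[0]=='C': b=(p[4],p[5],p[6])
        q=proj((t,s)[cam],R@np.array(b,float)+o)[0]+p[7+2*cam:9+2*cam]
        r+=list(q-px)
    return np.array(r+list(p[7:11]*.5))
p0=np.array([430,-10,-1.4,-20,60,-30,17,0,0,0,0.])
f=least_squares(res,p0,loss='soft_l1')
if __name__=="__main__":
    print(np.round(f.x,3));print(np.round(f.fun[:-4].reshape(-1,2),2))
E
python3 fit.py
```

```text
[ 5.26756e+02  4.02870e+01  9.90670e+01 -1.04860e+01  8.16160e+01
 -3.37070e+01  1.40380e+01 -6.80000e-02  1.43000e-01  1.83000e-01
  7.27000e-01]
[[-0.45 -0.1 ]
 [ 0.07 -1.11]
 [ 1.23  0.06]
 [-0.86  0.35]
 [ 0.78 -0.57]
 [-1.17 -0.93]
 [-0.38  0.14]
 [ 0.03  0.14]
 [ 0.11  0.19]
 [ 0.04  0.51]
 [ 0.62  0.48]
 [ 0.09  0.09]
 [-0.12 -0.03]]
```

Run:
```python
from bench import arm, vision
from h import *
d=vision.get_image("wrist");print(np.round(d["mount"],3),d["K"])
from fit import *
p=f.x
R,o=pts(p)
print(R[:,:2],np.degrees(np.arctan2(R[1,0],R[0,0])))
leg=lambda x,y,z:R@np.array([x+p[3],y,z])+o
# lever tip top edge at z=52 from top view
for cam,px in ((t,tp(405,281)),(s,sp(490,272))):
    w=atz(cam,*px,52);print("lever end leg frame",R.T@(w-o)-[p[3],0,0])
w=atz(t,*tp(292,237),55);print("spindle",R.T@(w-o)-[p[3],0,0])
for l in ((5,-3.5,0),(9,-3.5,0)): print(leg(*l))
for z in (14,17): print(R.T@(atz(t,*tp(613,241),z)-o),R.T@(atz(s,*sp(653,198),z)-o))
```

```text
[[ 1.00000e-03 -9.56000e-01 -2.93000e-01  7.42920e+01]
 [ 1.00000e+00  1.00000e-03  0.00000e+00  8.26000e-01]
 [-0.00000e+00 -2.93000e-01  9.56000e-01 -1.42692e+02]
 [ 0.00000e+00  0.00000e+00  0.00000e+00  1.00000e+00]] [[297.31863964   0.         252.49835038]
 [  0.         297.31863964 190.30918139]
 [  0.           0.           1.        ]]
[[ 0.10677299  0.99428342]
 [-0.99428342  0.10677299]
 [ 0.          0.        ]] -83.87067436805096
lever end leg frame [ 10.57371358 -37.47413922  52.        ]
lever end leg frame [ 10.03725426 -37.29911996  52.        ]
spindle [-27.82469942 -13.96106801  55.        ]
[522.69012588  45.36784257   0.        ]
[523.11721784  41.39070887   0.        ]
[ 81.29939019 -33.74556065  14.        ] [ 80.78514483 -35.24714962  14.        ]
[ 81.11853128 -34.01651101  17.        ] [ 78.96888376 -36.58066615  17.        ]
```

Run:
```python
from h import *
for n in ("top","scene"):
    d=load(n);Z=d["z_map"];v,u=np.mgrid[0:384,0:512];K=d["K"];T=d["world_to_cam"]
    P=np.stack([(u-K[0,2])/K[0,0]*Z,(v-K[1,2])/K[1,1]*Z,Z],-1)-T[:3,3];W=P@T[:3,:3];W=W[Z>0]
    W=W[W[:,2]>60]
    print(n)
    for x0 in range(100,900,100):
        print(x0,[int(m[:,2].max()) if len(m:=W[(W[:,0]>=x0)&(W[:,0]<x0+100)&(W[:,1]>=y0)&(W[:,1]<y0+100)])>3 else 0 for y0 in range(-300,700,100)])
```

```text
top
100 [0, 0, 0, 0, 0, 0, 0, 0, 0, 0]
200 [0, 0, 0, 0, 0, 0, 0, 0, 0, 0]
300 [0, 0, 0, 0, 0, 0, 0, 0, 0, 0]
400 [0, 0, 0, 0, 67, 0, 0, 149, 0, 0]
500 [0, 0, 0, 65, 68, 0, 0, 0, 0, 0]
600 [0, 0, 0, 0, 0, 142, 144, 126, 0, 0]
700 [0, 0, 72, 84, 463, 463, 138, 0, 0, 0]
800 [72, 78, 79, 72, 365, 0, 217, 211, 0, 0]
scene
100 [0, 0, 0, 0, 0, 0, 0, 0, 0, 0]
200 [0, 0, 0, 0, 0, 0, 0, 0, 0, 0]
300 [0, 0, 0, 0, 0, 0, 0, 0, 0, 0]
400 [0, 0, 0, 0, 66, 0, 0, 164, 0, 0]
500 [0, 0, 0, 64, 66, 0, 0, 0, 0, 0]
600 [0, 0, 0, 0, 0, 141, 143, 126, 0, 0]
700 [0, 0, 69, 82, 446, 461, 135, 0, 0, 0]
800 [70, 75, 76, 70, 0, 416, 308, 114, 0, 0]
```

Run:
```python
from h import *
t=load("top");s=load("scene")
def tri(a,b):
    c1,r1=ray(t,*a);c2,r2=ray(s,*b);A=np.stack([r1,-r2],1);k=np.linalg.lstsq(A,c2-c1,rcond=None)[0]
    p,q=c1+k[0]*r1,c2+k[1]*r2;print(np.round((p+q)/2),np.round(np.linalg.norm(p-q)))
for a,b in (((148,190),(170,262)),((35,216),(50,340)),((70,145),(65,222)),((20,185),(28,287)),((110,148),(137,210)),((50,85),(0,175))):tri(a,b)
```

```text
[627. 204.  -3.] 9.0
[591. 425.  21.] 2.0
[698. 321. 125.] 12.0
[633. 412. 109.] 4.0
[669. 231. 130.] 30.0
[812. 360. 155.] 41.0
```

Call:
servo_tool:
  plan:
    - [0.094,-0.153,-0.025,0,0,-0.0486,1]
    - [0.094,-0.153,-0.025,0,0,-0.0486,1]
    - [0.094,-0.153,-0.025,0,0,-0.0486,1]
    - [0.094,-0.153,-0.025,0,0,-0.0486,1]
    - [0.094,-0.153,-0.025,0,0,-0.0486,1]
    - [0.094,-0.153,-0.025,0,0,-0.0486,1]
    - [0.094,-0.153,-0.025,0,0,-0.0486,1]
    - [0.094,-0.153,-0.025,0,0,-0.0486,1]
    - [0.094,-0.153,-0.025,0,0,-0.0486,1]
    - [0.094,-0.153,-0.025,0,0,-0.0486,1]
    - [0.094,-0.153,-0.025,0,0,-0.0486,1]
    - [0.094,-0.153,-0.025,0,0,-0.0486,1]
    - [0,0,0,0,0,0,1]
    - [0,0,0,0,0,0,1]

```text
clock: 1.9
position: [521.5, 46.5, 141.0]
ee_rot: [0.744, -0.669, -0.0, 0.0]
contact_force: [-0.0, -0.8, -0.1]
gripper_width: 85.3
grasp_force: 0.0
```

```bash
cat >> h.py <<'E'
from scipy.spatial.transform import Rotation as Rot
def grab(tag):
    from bench import arm,vision
    s=arm.read_state();d=vision.get_image("wrist");d["state"]=s
    M=np.eye(4);M[:3,:3]=Rot.from_quat(s["ee_rot"]).as_matrix();M[:3,3]=s["position"]
    d["c2w"]=M@d["mount"];pickle.dump(d,open(tag+".pkl","wb"));return d
def wray(d,u,v):
    K=d["K"];a=np.array([u-K[0,2],v-K[1,2]]);r=np.hypot(*a);th=r/K[0,0]
    q=np.r_[a/max(r,1e-9)*np.sin(th),np.cos(th)];return d["c2w"][:3,3],d["c2w"][:3,:3]@q
def watz(d,u,v,z):
    c,r=wray(d,u,v);return c+r*(z-c[2])/r[2]
def wproj(d,P):
    T=np.linalg.inv(d["c2w"]);q=np.asarray(P)@T[:3,:3].T+T[:3,3]
    th=np.arctan2(np.hypot(q[0],q[1]),q[2]);n=q[:2]/np.hypot(q[0],q[1]);return n*th*d["K"][0,0]+d["K"][:2,2]
E
python3 - <<'E'
from h import *
d=grab("w1");s=d["state"];print(s["clock"],s["position"],s["ee_rot"],s["joints"],s["gripper_width"],s["contact_force"])
from fit import f,pts
p=f.x;R,o=pts(p)
for q in ((-125,38,12),(125,38,12),(125,-38,12),(p[3]+40,-23,17),(p[4],-27,17)): print(q,wproj(d,R@np.array(q)+o))
cv2.imwrite("pics/w1.png",cv2.resize(d["image"][:,:,::-1],(800,600),interpolation=cv2.INTER_CUBIC))
E
```

```text
1.9 [521.46366751  46.465563   141.02276685] [ 7.43632839e-01 -6.68588100e-01 -2.35062808e-04  3.11977223e-04] [ 3.98961804e-01  3.01381836e-01 -3.66678658e-01 -2.03619373e-04
 -9.03500536e-01 -2.92656563e-01] 85.25344029247508 [-0.01167242 -0.77496774 -0.08010191]
(-125, 38, 12) [213.25710258 285.37190199]
(125, 38, 12) [204.17937344  42.32320386]
(125, -38, 12) [288.56046656  41.75378714]
(np.float64(29.514489079366037), -23, 17) [271.76644503 145.24116101]
(np.float64(81.61603327460654), -27, 17) [276.77688912  87.64571621]
```

View pics/w1.png

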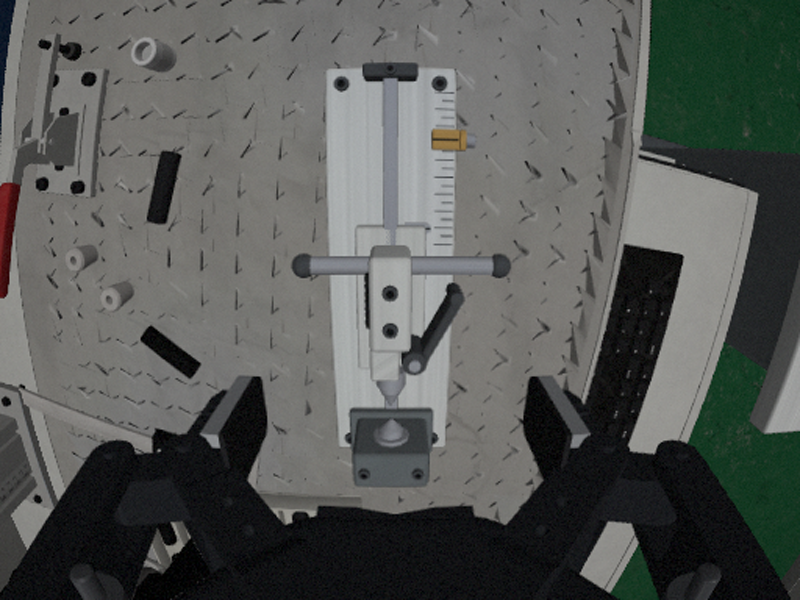

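The wrist view shows the fixture from above the headstock. The clip is at (450,140), the handle balls at (302,266) and (499,266), and the lever tip at (455,290). I'll enlarge the pointer and clip.

Run:
```python
from h import *
d=load("w1");a=d["image"][40:180,200:325,::-1]
cv2.imwrite("pics/w1c.png",cv2.resize(a,None,fx=4.25,fy=4.25,interpolation=cv2.INTER_CUBIC))
```

```text
(no output)
```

View pics/w1c.png

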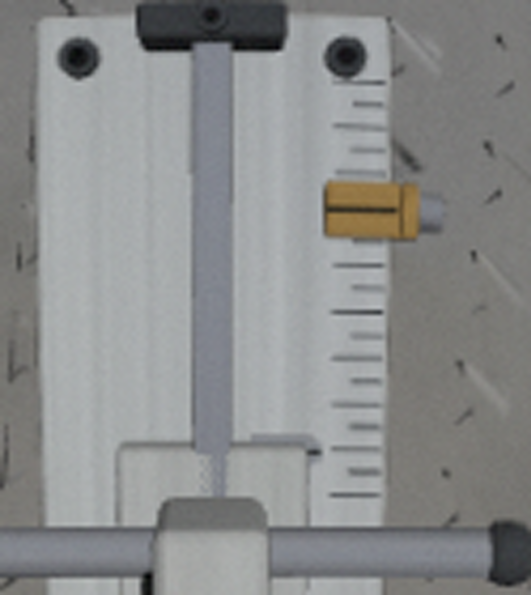

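```bash
cat > fit2.py <<'E'
from fit import *
w=load("w1")
cp=lambda x,y:np.array([(x+.5)/4.25-.5+200,(y+.5)/4.25-.5+40])
vp=lambda x,y:np.array([(x+.5)/1.5625-.5,(y+.5)/1.5625-.5])
wob=[(cp(40,18),(125,38,12)),(cp(388,18),(125,-38,12)),(vp(302,266),('L',25,47,46)),(vp(499,266),('L',25,-59,46)),(cp(361,211),('C',))]
p0=np.r_[f.x,0,0];p0[2]-=2*np.pi*16
def res2(p):
    r=list(res(p));R,o=pts(p)
    for px,b in wob:
        if b[0]=='L': b=(b[1]+p[3],b[2],b[3])
        elif b[0]=='C': b=(p[4],p[5],p[6])
        r+=list(wproj(w,R@np.array(b,float)+o)+p[11:13]-px)
    return np.array(r+list(p[11:13]*.5))
g=least_squares(res2,p0,loss='soft_l1')
if __name__=="__main__":
    p=g.x;print(np.round(p,3));print(np.round(g.fun[-12:-2].reshape(-1,2),2))
    R,o=pts(p)
    def bed(px,z): return R.T@(watz(w,*(px-p[11:13]),z)-o)
    print("pointer",bed(cp(315,450),17),"expected",p[3]+40)
    for z in (14,17): print("line inner",bed(cp(326,211),z),bed(cp(396,211),z))
    print("ticks",[bed(cp(335,y),12)[0].round(1) for y in (82,265,312,358,405,450,495)])
    print("lever",bed(vp(455,288),52)-[p[3],0,0])
    print("yaw",np.degrees(p[2]), [ (R@np.array([p[3]+x,-3.5,0])+o).round(1) for x in (4,9)])
E
python3 fit2.py
```

```text
[ 5.24693e+02  4.14480e+01 -1.46600e+00 -1.00220e+01  8.23370e+01
 -3.20650e+01  1.16190e+01  3.14000e-01 -8.00000e-01 -2.30000e-02
 -2.41000e-01  7.18000e-01  3.03000e-01]
[[-1.8   0.02]
 [ 0.73 -0.2 ]
 [-0.74 -0.02]
 [ 0.44  0.23]
 [ 0.33 -0.11]]
pointer [ 30.97483475 -22.15424521  17.        ] expected 29.977871383711438
line inner [ 81.95847704 -24.13021635  14.        ] [ 82.33485623 -38.95752197  14.        ]
line inner [ 81.82736942 -23.9010057   17.        ] [ 82.19956229 -38.56339298  17.        ]
ticks [np.float64(110.2), np.float64(70.4), np.float64(60.3), np.float64(50.4), np.float64(40.1), np.float64(30.3), np.float64(20.3)]
lever [ 14.58531662 -34.41712857  52.        ]
yaw -83.96934453779407 [array([520.6,  47.1,   0. ]), array([521.1,  42.1,   0. ])]
```

Call:
servo_tool:
  plan:
    - [-0.003,0.0037,-0.09,0,0,0,1]
    - [0,0,-0.09,0,0,0,1]
    - [0,0,-0.09,0,0,0,1]
    - [0,0,-0.07,0,0,0,1]
    - [0,0,-0.04,0,0,0,1]
    - [0,0,0,0,0,0,1]
    - [0,0,0,0,0,0,1]

```text
clock: 2.82
position: [521.5, 48.4, 28.2]
ee_rot: [0.744, -0.668, 0.0, -0.001]
contact_force: [-0.2, -0.1, -0.4]
gripper_width: 85.4
grasp_force: 0.0
```

Call:
servo_tool:
  plan:
    - [0.0013,-0.0166,0,0,0,0,1]
    - [0.0013,-0.0166,0,0,0,0,1]
    - [0.0013,-0.0166,0,0,0,0,1]
    - [0.0013,-0.0166,0,0,0,0,1]
    - [0.0013,-0.0166,0,0,0,0,1]
    - [0.0013,-0.0166,0,0,0,0,1]
    - [0.0013,-0.0166,0,0,0,0,1]
    - [0.0013,-0.0166,0,0,0,0,1]
    - [0,0,0,0,0,0,1]
    - [0,0,0,0,0,0,1]

```text
clock: 4.08
position: [525.5, 8.6, 28.1]
ee_rot: [0.744, -0.668, 0.001, -0.002]
contact_force: [0.7, 5.1, 1.2]
gripper_width: 85.4
grasp_force: 2.5
```

Run:
```python
from h import *
d=grab("w2");s=d["state"];print(s["clock"],s["position"],s["contact_force"],s["wrist_torque"])
a=d["image"][:,:,::-1][30:270,120:400]
cv2.imwrite("pics/w2.png",cv2.resize(a,None,fx=2.5,fy=2.5,interpolation=cv2.INTER_CUBIC))
```

```text
4.075 [525.52279377   8.60616505  28.10510775] [0.68075564 5.0557142  1.19337569] [ 1.39990924 -0.22248531  0.26367217]
```

View pics/w2.png

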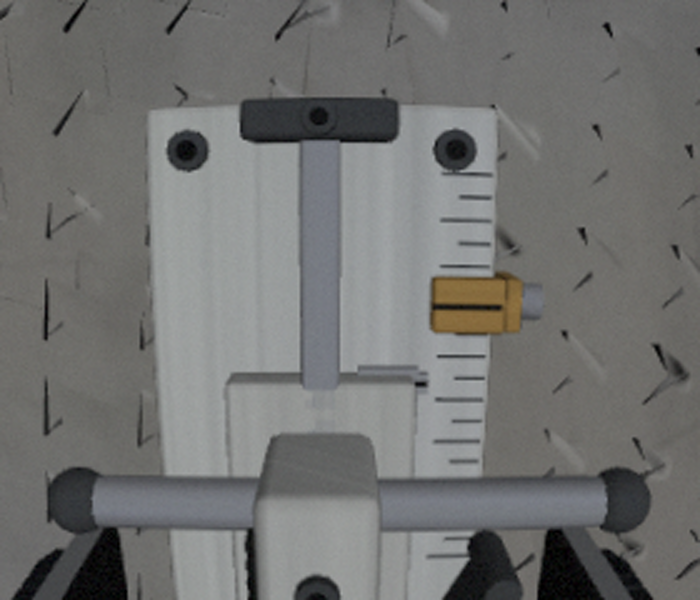

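```bash
cat > rem.py <<'E'
from h import *
from fit2 import g,pts
R,o=pts(g.x)
def rem(tag,q,ptr,line,ticks):
    d=load(tag)
    b=lambda p,z:R.T@(watz(d,*q(*p),z)-o)
    for z in (15,17): print(z,"ptr",b(ptr,z).round(2),"line",b(line,z).round(2),"rem",(b(line,z)-b(ptr,z))[0].round(2))
    print("ticks",[b(t,12)[0].round(2) for t in ticks])
E
python3 - <<'E'
from rem import *
q=lambda x,y:((x+.5)/2.5-.5+120,(y+.5)/2.5-.5+30)
rem("w2",q,(421,381.5),(434,307.5),[(465,174),(463,220),(462,266),(460,355),(457,399.5),(455,440.5),(446,556)])
d=load("w2");print(np.round(d["image"][176:190,284:294].mean(2)).astype(int))
E
```

```text
15 ptr [ 65.05 -22.87  15.  ] line [ 81.46 -25.14  15.  ] rem 16.42
17 ptr [ 65.6  -22.63  17.  ] line [ 81.81 -24.87  17.  ] rem 16.21
ticks [np.float64(110.11), np.float64(100.18), np.float64(90.18), np.float64(70.37), np.float64(60.06), np.float64(50.23), np.float64(20.08)]
[[110 109 114 135 154 152 157 155 160 157]
 [102 103 105 131 153 151 154 155 157 160]
 [122 123 123 128 127 129 134 153 157 158]
 [123 123 120 110  94  93 102 136 159 159]
 [111 121 123 123 122 125 128 144 158 160]
 [ 95 112 116 122 118 117 124 146 155 160]
 [ 98 104  87  90  88  87  94 123 157 158]
 [107  97  22  14  13  14  61 131 155 159]
 [140 127  62  52  53  54  75 130 160 158]
 [144 134 114 121 121 123 128 150 156 157]
 [146 133 112 124 123 125 129 148 157 157]
 [144 132 115 130 133 134 139 148 159 159]
 [143 133 116 146 152 153 155 157 156 154]
 [144 131 114 147 153 154 154 157 156 148]]
```

Call:
servo_tool:
  plan:
    - [0.0008,-0.0156,0,0,0,0,1]
    - [0.0008,-0.0156,0,0,0,0,1]
    - [0.0008,-0.0156,0,0,0,0,1]
    - [0,0,0,0,0,0,1]
    - [0,0,0,0,0,0,1]

```text
clock: 4.75
position: [526.9, -5.2, 28.2]
ee_rot: [0.744, -0.668, 0.001, -0.002]
contact_force: [1.8, 5.6, -0.2]
gripper_width: 85.2
grasp_force: 2.8
```

```bash
cat >> rem.py <<'E'
def line_row(I,cols,r0,r1,dark=60):
    a=I[r0:r1,cols[0]:cols[1]].mean(1);k=int(np.argmin(a));lo=max(k-2,0);seg=a[lo:k+3];w=np.clip(np.min([seg[0],seg[-1]])-seg,0,None)
    return r0+lo+(w*np.arange(len(seg))).sum()/w.sum()
E
python3 - <<'E'
from rem import *
I2=load("w2")["image"].astype(float).mean(2)
print(line_row(I2,(286,290),178,188),line_row(I2,(296,316),147,158))
d=grab("w3");s=d["state"];print(s["clock"],s["position"],s["contact_force"])
I=d["image"].astype(float).mean(2)
cv2.imwrite("pics/w3.png",cv2.resize(d["image"][:,:,::-1][110:210,260:360],None,fx=6,fy=6,interpolation=cv2.INTER_NEAREST))
E
```

```text
183.16758826031477 152.38593793681855
4.75 [526.87665755  -5.15144563  28.1761147 ] [ 1.77471126  5.64061104 -0.20798889]
```

View pics/w3.png

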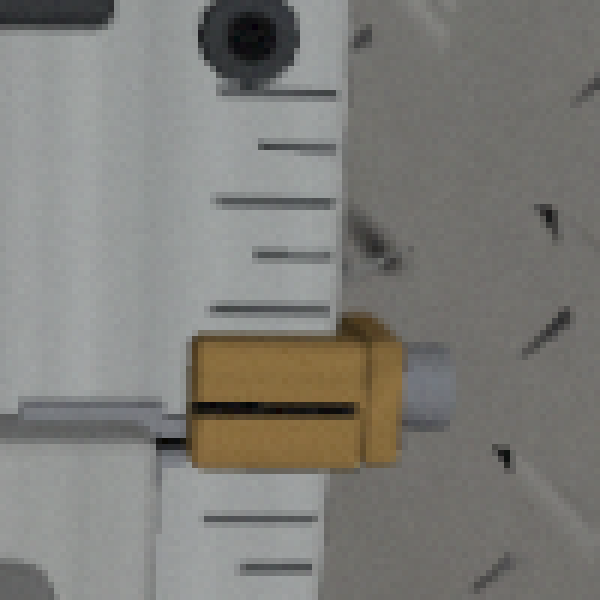

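The pointer line is at (170,443) and the clip line's inner end at (194,407), so a few millimetres remain. The pointer passes beside the clip without touching it.

```bash
cat >> rem.py <<'E'
def rem2(tag,pr,lr,pc=(287,291),lc=(294,300)):
    d=load(tag);I=d["image"].astype(float).mean(2)
    a,c=line_row(I,pc,*pr),line_row(I,lc,*lr)
    b=lambda u,v,z:R.T@(watz(d,u,v,z)-o)
    P,L=b(np.mean(pc)-.5,a,17),b(np.mean(lc)-.5,c,17)
    print(tag,"rows",round(a,2),round(c,2),"ptr",P.round(2),"line",L.round(2),"rem",round(L[0]-P[0],2))
E
python3 - <<'E'
from rem import *
rem2("w2",(178,188),(147,158),(286,290),(296,302))
rem2("w3",(180,188),(173,181))
I=load("w3")["image"].astype(float).mean(2)
for c in ((294,300),(300,306),(306,312),(312,317)): print(line_row(I,c,173,181))
E
```

```text
w2 rows 183.17 152.28 ptr [ 65.12 -22.32  17.  ] line [ 82.08 -27.64  17.  ] rem 16.96
w3 rows 183.4 177.46 ptr [ 78.81 -22.95  17.  ] line [ 82.16 -27.17  17.  ] rem 3.35
177.45974329054843
177.7816320727893
177.85476329631794
177.88496188496188
```

Call:
servo_tool:
  plan:
    - [0.0004,-0.0055,0,0,0,0,1]
    - [0.0004,-0.0055,0,0,0,0,1]
    - [0,0,0,0,0,0,1]
    - [0,0,0,0,0,0,1]

```text
clock: 5.3
position: [527.2, -8.3, 28.2]
ee_rot: [0.744, -0.668, 0.001, -0.002]
contact_force: [1.7, 6.3, 0.2]
gripper_width: 85.4
grasp_force: 3.0
```

Run:
```python
from rem import *
d=grab("w4");s=d["state"];print(s["clock"],s["position"],s["contact_force"])
rem2("w4",(174,188),(173,188))
for t in ("w1","w2","w3","w4"): print((R.T@(load(t)["state"]["position"]-o)-[g.x[3],0,0]).round(2))
I=d["image"].astype(float).mean(2)
print(I[176:188,286:300].astype(int))
```

```text
5.3 [527.19704579  -8.28140447  28.15755389] [1.66431156 6.3266076  0.22373205]
w4 rows 183.41 183.3 ptr [ 81.96 -22.94  17.  ] line [ 82.05 -27.31  17.  ] rem 0.09
[  4.69  -2.68 141.02]
[42.77 -2.63 28.11]
[56.59 -2.72 28.18]
[59.74 -2.73 28.16]
[[129 149 152 155 143  90  70  94 106 104 103 103 107 103]
 [ 97 133 152 154 141  71  73  90 105 100 103 103 101 102]
 [125 134 145 145 134  69  75  91 103 102 103 100 102 102]
 [121 104  86  84  83  70  71  94 102 102 102  98 101 101]
 [127 127 123 126 116  61  78  96  99 102 102 104 104  99]
 [125 126 122 124 112  65  75  91 101  98 101 100 100 101]
 [114 113 113 114 108  56  55  68  76  75  75  72  75  72]
 [ 20  13  16   9  20  31  16  13  16  13  14   5  12  20]
 [ 33  43  43  38  42  35  36  37  31  32  36  36  34  36]
 [ 84 105 105 101  95  52  81  96  83  81  85  85  85  86]
 [110 126 122 121 111  57  85 100 104 103 103 103 104 102]
 [106 127 131 129 122  54  87 101 103 102 104 103 104 104]]
```

Call:
servo_tool:
  plan:
    - [0,0,0,0,0,0,0.96]
    - [0,0,0,0,0,0,0.93]
    - [0,0,0,0,0,0,0.9]
    - [0,0,0,0,0,0,0.9]
    - [0,0,0,0,0,0,0.9]

```text
clock: 5.98
position: [526.1, -8.6, 28.3]
ee_rot: [0.744, -0.669, 0.001, -0.001]
contact_force: [-0.9, 5.6, 3.1]
gripper_width: 76.9
grasp_force: 3.0
```

Run:
```python
from rem import *
d=grab("w5");s=d["state"];print(s["clock"],s["position"],s["contact_force"],s["gripper_width"],s["grasp_force"],(R.T@(s["position"]-o)-[g.x[3],0,0]).round(2))
rem2("w5",(174,190),(173,188))
cv2.imwrite("pics/w5.png",cv2.resize(d["image"][:,:,::-1][150:384,100:412],None,fx=2.5,fy=2.5,interpolation=cv2.INTER_CUBIC))
```

```text
5.975 [526.09370797  -8.6148054   28.30632428] [-0.90384256  5.55050281  3.13492157] 76.9442662477329 3.036716915667057 [59.95 -3.87 28.31]
w5 rows 184.64 183.41 ptr [ 81.4 -24.2  17. ] line [ 82.11 -28.56  17.  ] rem 0.71
```

View pics/w5.png

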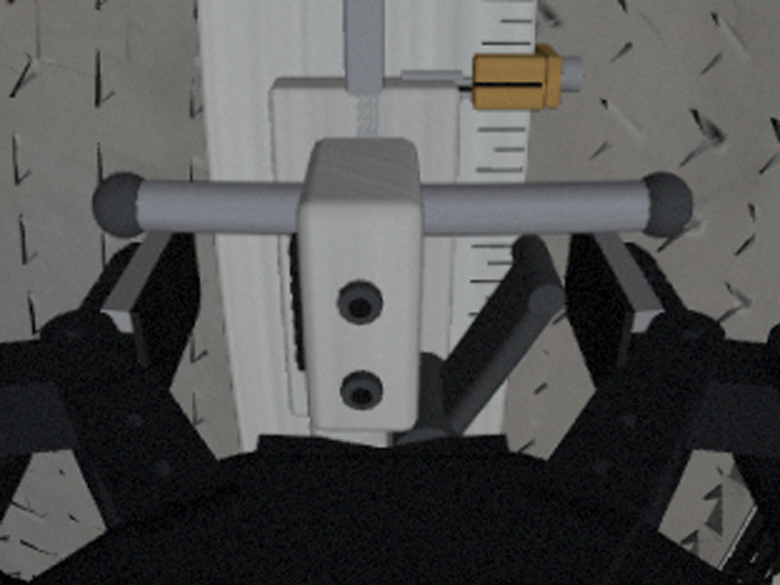

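The leg slipped back about 0.7 mm as the fingers slid inward off the balls. The pointer is at (465,87) and the clip line at (480,85). The lever at (540,290) is still untouched. I'll correct the gap before any squeeze.

Call:
servo_tool:
  plan:
    - [0.0002,-0.0023,0,0,0,0,0.88]
    - [0,0,0,0,0,0,0.86]
    - [0,0,0,0,0,0,0.86]
    - [0,0,0,0,0,0,0.86]

```text
clock: 6.52
position: [526.1, -9.3, 28.3]
ee_rot: [0.744, -0.669, 0.001, -0.001]
contact_force: [0.1, 6.0, 3.6]
gripper_width: 73.7
grasp_force: 3.1
```

```bash
cat > chk.py <<'E'
from rem import *
import sys
t=sys.argv[1];d=grab(t);s=d["state"];print(s["clock"],s["contact_force"],s["gripper_width"],s["grasp_force"],(R.T@(s["position"]-o)-[g.x[3],0,0]).round(2))
rem2(t,(174,192),(173,190))
I=d["image"].astype(float).mean(2);print(I[178:190,284:300].astype(int))
E
python3 chk.py w6
```

```text
6.525 [0.10033498 5.97561508 3.59634311] 73.68856088414411 3.051312156021595 [60.64 -3.89 28.32]
w6 rows 184.97 184.77 ptr [ 81.89 -24.24  17.  ] line [ 82.02 -28.62  17.  ] rem 0.13
[[135 153 159 156 145  54  87 102 108 105 108 109 105 106 106 106]
 [120 145 152 153 143  53  86 101 104 104 103 105 106 100 107 107]
 [128 133 133 132 102  57  85 102 102 101 102 103 102 102 100 102]
 [125 106 109 108  98  59  85 103 105 105 104 105 106 100 105 102]
 [125 130 128 125  97  53  90 101 105 107 107 104 104 107 104 106]
 [120 121 120 117  95  54  86 100  97  99 100  98 101 102 103 100]
 [ 64  64  64  62  67  39  30  34  33  34  33  34  31  31  35  31]
 [ 22  20  16  16  25  30  32  33  29  34  29  29  30  29  26  27]
 [ 68  58  56  56  50  46  61  72  73  70  72  73  73  70  72  68]
 [126 128 125 126 102  59  89 107 104 106 105 106 106 104 103 104]
 [128 129 126 123  81  64  95 107 106 106 105 102 106 104 106 105]
 [129 139 141 135  90  64  93 108 106 105 106 106 105 107 106 106]]
```

Call:
servo_tool:
  plan:
    - [0,-0.0004,0,0,0,0,0.82]
    - [0,0,0,0,0,0,0.78]
    - [0,0,0,0,0,0,0.74]
    - [0,0,0,0,0,0,0.74]
    - [0,0,0,0,0,0,0.74]

```text
clock: 7.2
position: [524.4, -9.8, 28.3]
ee_rot: [0.744, -0.669, -0.0, 0.0]
contact_force: [-3.5, 7.5, 6.6]
gripper_width: 63.1
grasp_force: 6.1
```

```bash
python3 chk.py w7
```

```text
7.2 [-3.54886933  7.52953587  6.62820781] 63.10013802852087 6.125586801208556 [60.99 -5.71 28.31]
w7 rows 185.17 185.17 ptr [ 82.11 -26.12  17.  ] line [ 82.12 -30.51  17.  ] rem 0.01
[[156  98  74  97 112 110 108 108 107 108 109 110 109 109 109 110]
 [151  99  73  96 108 106 108 106 107 107 107 105 106 108 108 106]
 [131  96  74  91 104 106 105 105 103 103 104 105 106 105 106 104]
 [ 97  80  77  93 103 107 103 110 105 104 103 104 105 106 106 105]
 [124  62  77  98 109 107 108 108 109 108 108 106 105 108 106 108]
 [119  68  76  95 102 103 102 105 100 102 104 103 105 105 106 106]
 [ 92  58  55  65  75  76  77  73  73  78  76  76  74  76  79  77]
 [ 23  29  13  15  15  12  19  18  12  19  20  14  20  15  17  14]
 [ 53  42  34  45  46  47  42  50  47  50  46  48  49  48  45  44]
 [124  73  80 100 109 110 108 109 106 107 110 111 106 108 110 106]
 [123  74  79 103 106 105 107 105 106 105 107 105 106 106 106 105]
 [134  69  85 108 108 104 106 108 107 108 107 110 105 107 107 105]]
```

```bash
sed -i 's/^rem2(t.*/a,b=int(sys.argv[2]),int(sys.argv[3])\nrem2(t,(174,192),(173,190),(a-4,a),(b,b+6))/' chk.py
python3 - <<'E'
from rem import *
rem2("w7",(174,192),(173,190),(280,284),(289,295))
E
```

```text
w7 rows 185.18 185.17 ptr [ 82.09 -22.3   17.  ] line [ 82.11 -27.76  17.  ] rem 0.02
```

Call:
servo_tool:
  plan:
    - [0,0,0,0,0,0,0.7]
    - [0,0,0,0,0,0,0.65]
    - [0,0,0,0,0,0,0.6]
    - [0,0,0,0,0,0,0.6]
    - [0,0,0,0,0,0,0.6]

```text
clock: 7.88
position: [523.5, -10.0, 28.1]
ee_rot: [0.744, -0.669, -0.001, 0.001]
contact_force: [-3.9, 6.1, 8.1]
gripper_width: 51.0
grasp_force: 6.6
```

```bash
python3 chk.py w8 280 288; python3 -c "
from h import *
print(load('w8')['image'][178:192,268:290].astype(float).mean(2).astype(int))"
```

```text
7.875 [-3.85106759  6.06128656  8.10913751] 51.02183023642975 6.5828596986830235 [61.1  -6.57 28.06]
w8 rows 184.9 185.78 ptr [ 82.41 -20.99  17.  ] line [ 81.94 -28.08  17.  ] rem -0.48
[[ 52  88 106 111 110 107 111 111 111 111 111 110 112 113 109 111]
 [ 52  91 108 109 108 111 110 106 109 109 109 110 108 108 109 110]
 [ 55  88 106 106 106 106 110 107 106 106 108 107 107 105 107 106]
 [ 56  92 106 103 106 107 107 106 107 108 105 107 105 107 106 107]
 [ 57  95 108 107 109 108 110 111 107 109 105 107 106 104 108 106]
 [ 57  90 106 109 106 110 110 111 106 106 108 107 109 109 109 105]
 [ 49  83 101 102 101 102 100 101 100 103 104 101 102 100 102 101]
 [ 26  21  33  34  41  35  35  38  31  37  38  40  38  38  35  40]
 [ 36  25  34  31  28  30  32  30  28  31  30  33  30  27  27  27]
 [ 50  64  71  72  73  71  73  72  74  73  70  72  73  74  73  73]
 [ 63  92 110 108 108 109 107 108 108 109 107 111 109 110 108 110]
 [ 64  93 109 108 111 110 109 110 108 105 109 110 107 107 108 107]]
[[138 136 135 136 133 118 116 117 115 115 118 138 158 158 163 152  52  88
  106 111 110 107]
 [110 106 108 1
[... 494 characters left out ...]
2  93  92  93  91  70  49  83
  101 102 101 102]
 [120 121 121 121 122 125 126 125 116 109  30  24  11  17  20  20  26  21
   33  34  41  35]
 [149 149 149 149 149 150 149 152 148 136  75  60  58  58  59  53  36  25
   34  31  28  30]
 [152 151 151 155 156 156 156 154 153 146 129 130 132 128 130 110  50  64
   71  72  73  71]
 [157 156 154 156 158 157 159 159 158 145 127 128 131 134 129 115  63  92
  110 108 108 109]
 [156 159 157 156 159 158 158 160 158 145 126 136 143 144 143 116  64  93
  109 108 111 110]
 [156 156 159 155 157 157 158 159 155 145 124 141 160 160 157  99  67  97
  109 111 110 110]
 [159 158 157 157 159 160 158 160 158 144 129 144 159 161 160 102  66  94
  110 108 108 108]]
```

Call:
servo_tool:
  plan:
    - [0,0.0008,0,0,0,0,0.57]
    - [0,0,0,0,0,0,0.54]
    - [0,0,0,0,0,0,0.52]
    - [0,0,0,0,0,0,0.52]
    - [0,0,0,0,0,0,0.52]

```text
clock: 8.55
position: [523.3, -10.0, 27.9]
ee_rot: [0.744, -0.669, -0.001, 0.001]
contact_force: [-4.4, 4.8, 6.7]
gripper_width: 44.7
grasp_force: 6.3
```

Run:
```python
from rem import *
rem2("w8",(178,192),(178,190),(279,283),(288,294))
d=grab("w9");s=d["state"];print(s["contact_force"],s["gripper_width"],s["grasp_force"],(R.T@(s["position"]-o)-[g.x[3],0,0]).round(2))
print(d["image"][181:190,268:292].astype(float).mean(2).astype(int))
rem2("w9",(178,192),(178,190),(279,283),(288,294))
```

```text
w8 rows 185.16 185.78 ptr [ 82.27 -22.62  17.  ] line [ 81.94 -28.08  17.  ] rem -0.34
[-4.42581486  4.79112677  6.71752344] 44.67899084024956 6.265095022972673 [61.08 -6.76 27.88]
[[125 127 123 127 128 127 128 127 129 134 129 122 101 102 100  83  70  96
  109 106 108 107 107 108]
 [104 105 105 102 104 102 106 118 120 131 130 131 133 129 128  92  71  96
  109 106 110 106 110 106]
 [101 103 100  96  96  98  97  97 102 130 127 129 125 125 127  94  71  98
  108 108 110 109 108 109]
 [100 103 103 106 104 100 100 102 103 117  95  94  92  92  92  87  74  92
  101 102 101 102 101 101]
 [117 118 117 122 119 121 120 117 113 125  15  18  17  21  22  36  40  32
   31  37  38  37  36  34]
 [148 148 147 147 148 149 151 149 144 137  36  46  44  62  61  46  40  26
   30  31  29  26  34  27]
 [153 150 152 154 153 155 154 155 154 145  89 108 111 134 127  67  66  70
   75  73  75  74  75  75]
 [154 158 155 157 158 162 158 160 154 142 111 130 128 132 128  70  81 101
  108 107 108 110 108 109]
 [157 155 156 158 159 160 158 160 154 141 111 135 136 135 133  67  81 100
  106 106 106 112 109 106]]
w9 rows 185.2 185.77 ptr [ 82.28 -22.81  17.  ] line [ 81.97 -28.27  17.  ] rem -0.31
```

Call:
servo_tool:
  plan:
    - [-0.0001,0.0012,0,0,0,0,0.52]
    - [0,0,0,0,0,0,0.49]
    - [0,0,0,0,0,0,0.47]
    - [0,0,0,0,0,0,0.47]
    - [0,0,0,0,0,0,0.47]

```text
clock: 9.22
position: [523.0, -10.0, 27.7]
ee_rot: [0.743, -0.669, -0.001, 0.002]
contact_force: [-4.8, 3.4, 5.8]
gripper_width: 40.2
grasp_force: 5.6
```

```bash
cat > c2.py <<'E'
from rem import *
import sys
t=sys.argv[1]
d=grab(t);s=d["state"];print(s["clock"],s["contact_force"],s["gripper_width"],s["grasp_force"],(R.T@(s["position"]-o)-[g.x[3],0,0]).round(2))
print(d["image"][181:190,272:292].astype(float).mean(2).astype(int))
rem2(t,(178,192),(178,190),(279,283),(288,294))
E
python3 c2.py w10
```

```text
9.225 [-4.76649418  3.40682593  5.79962006] 40.24819571827837 5.588675283361226 [61.04 -7.12 27.72]
[[126 130 126 128 130 129 130 100 103 101 103  57  93 106 106 105 106 108
  107 107]
 [103 103 103 121 128 129 131 131 131 129 107  56  92 109 106 108 108 108
  107 111]
 [ 96  99  97  98 116 126 125 126 126 125  98  59  93 107 111 108 107 111
  106 108]
 [103 100 101 102 110  89  94  91  94  90  70  59  83 101 101  99 101 102
  103  99]
 [119 120 121 117 108  27  17  15  18   7  29  43  33  33  35  35  35  33
   34  36]
 [150 149 152 147 139  69  48  48  47  45  54  33  28  30  33  31  32  29
   29  34]
 [154 154 155 151 140 118 111 108 109 109 113  49  65  76  75  74  73  73
   73  71]
 [156 157 160 161 146 128 129 132 129 128 110  65  92 112 109 106 107 107
  109 103]
 [163 158 157 158 144 123 132 137 137 134  90  68  91 109 110 107 109 108
  109 107]]
w10 rows 185.21 185.77 ptr [ 82.27 -23.16  17.  ] line [ 81.97 -28.62  17.  ] rem -0.31
```

Run:
```python
from rem import *
for t in ("w7","w8","w10"):
    I=load(t)["image"].astype(float).mean(2)
    print(t,[round(line_row(I,(c,c+4),180,190),2) for c in (279,287,291,295,299,303,307,311)])
```

```text
w7 [np.float64(185.15), np.float64(185.17), np.float64(185.16), np.float64(185.16), np.float64(185.17), np.float64(185.17), np.float64(185.18), np.float64(185.2)]
w8 [np.float64(185.16), np.float64(185.78), np.float64(185.78), np.float64(185.79), np.float64(185.79), np.float64(185.49), np.float64(185.42), np.float64(185.85)]
w10 [np.float64(185.21), np.float64(185.76), np.float64(185.78), np.float64(185.79), np.float64(185.77), np.float64(185.8), np.float64(185.8), np.float64(nan)]rem.py:11: RuntimeWarning: invalid value encountered in scalar divide
  return r0+lo+(w*np.arange(len(seg))).sum()/w.sum()
```

Still within about 0.25 mm of the mark, so I'll squeeze the lever shut.

Call:
servo_tool:
  plan:
    - [0,0,0,0,0,0,0.43]
    - [0,0,0,0,0,0,0.38]
    - [0,0,0,0,0,0,0.3]
    - [0,0,0,0,0,0,0.2]
    - [0,0,0,0,0,0,0]
    - [0,0,0,0,0,0,0]
    - [0,0,0,0,0,0,0]
    - [0,0,0,0,0,0,0]

```text
clock: 10.28
position: [527.1, -9.6, 28.7]
ee_rot: [0.745, -0.668, 0.002, -0.001]
contact_force: [1.9, 0.6, 7.1]
gripper_width: 31.0
grasp_force: 62.3
```

```bash
python3 c2.py w11
python3 - <<'E'
from h import *
d=load("w11");cv2.imwrite("pics/w11.png",cv2.resize(d["image"][:,:,::-1][150:384,100:412],None,fx=2.5,fy=2.5,interpolation=cv2.INTER_CUBIC))
E
```

```text
10.275 [1.93394988 0.55929856 7.12801603] 30.994786257834807 62.272655884735286 [61.07 -2.96 28.71]
[[125 124 125 128 127 124 126 126 125 126 127 129 129 131 128 108 114 109
   97  66]
 [100  99  99 102  96  96  98  99  96 100 105 111 128 128 132 133 131 125
  101  63]
 [ 99 102 102 102 102 100  98  96  96  97  99 101 119 122 125 125 123 119
   80  66]
 [104 105 103 103 106 104 106 106 105 103 104 102  98  70  69  68  67  67
   57  59]
 [128 132 131 130 128 131 129 130 133 132 131 128 111  50  22  24  26  28
   35  18]
 [145 146 147 148 150 147 150 155 154 152 154 154 137  79  69  70  67  71
   60  32]
 [154 152 152 149 155 154 153 155 156 156 156 155 147 133 132 131 130 125
   79  62]
 [158 156 155 155 160 159 159 158 157 159 160 158 148 132 135 135 134 127
   68  76]
 [155 155 156 156 156 158 158 159 158 157 160 159 145 132 141 150 151 141
   71  77]]
w11 rows 182.94 185.14 ptr [ 83.38 -18.86  17.  ] line [ 82.18 -24.37  17.  ] rem -1.2
```

View pics/w11.png

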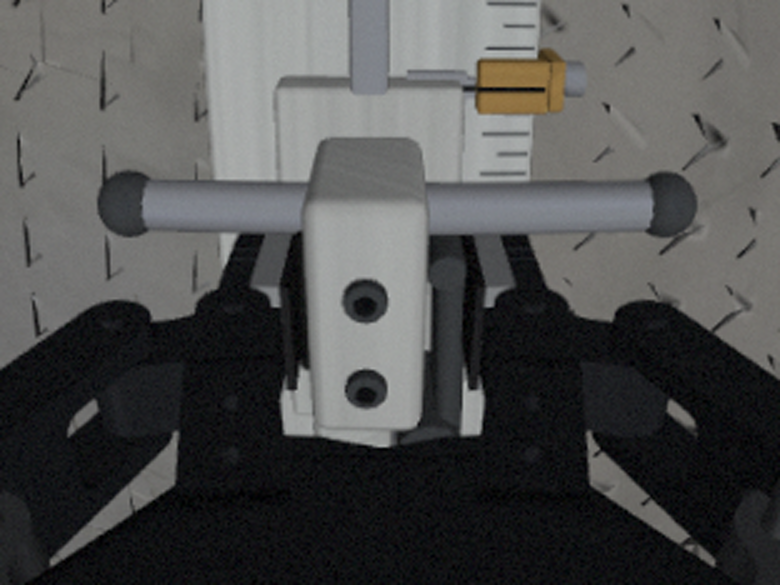

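The lever is flat along the leg at (445,350), and the pointer at (470,88) is level with the clip line at (480,89). Grip force is 62 N, so I'm handing in.

```bash
python3 -c "
from bench import arm
print(arm.job_done())"
```

```text
the job is handed in; nothing more can be done
None
```

The job is handed in: the pointer is within about 0.1 mm of the clip line, the cam lever is closed flat, and the gripper is still holding the leg and lever at 62 N (10.3 s on the clock).

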